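Return furniture feet through a spring-flap hopper

TASK

Two turned beech furniture feet are left over in one of the aluminium scoops. Pick that scoop up by its wooden grip, push the hopper's spring flap inward with the scoop's open end (not with the gripper) and tip both feet in, the scoop holding the flap open until both have dropped inside. Then draw the scoop out so that the flap shuts, and set the empty scoop upright on the bench and let go.

Things in the scene. Friction and masses are not known exactly. Their poses are not given: they have to be found in the camera images.
- scoop: aluminium tray with the 2 feet (a twin holds steel brackets). Floor 120 (x) x 100 (y) mm, 3 thick; side and back walls 34 high; +x end open: things slide out once tipped about 25 deg. Wooden grip behind the back wall, x -110 to -60, 18 thick in y, 74 high: hold across y at x -85, z 52. 280 g. Origin: centre of the floor's underside; x to the open end, z up
- foot1: one of the two turned beech furniture feet in the scoop: a round foot 33 mm in diameter and 22 mm high, 22 g. Origin: centre of its underside; z along its axis.
- foot2: the other beech foot, the same as foot1.
- hopper: grey steel hopper fixed to the bench, 150 (x) x 170 (y) x 150 high, walls 6 mm. Front wall at x -75, 90 high; from its top edge the mouth, 158 wide, slopes back at 45 deg to x -15, z 150. A level scoop just above the front edge, moved to +x, pushes the flap in; with its end 70 past the edge and tipped 40-45 deg it empties. Origin: centre of underside; z up
- flap (a joint): steel flap 80 x 150 x 3 mm closing the hopper's sloping mouth, hinged along the mouth's upper edge, free edge at the top of the front wall. 0 rad: shut, where a spring presses it (1 to 2 N at the free edge); grows as it swings inward: 0.8 hangs straight down, 1.3 is the stop
There are look-alikes about, which are no part of the job. Leave any green or purple look-alike of the foot2 alone.

How it is judged:
By the outcome, as a careful person would: the job done as asked, in the order asked, and still so for the second after the job is handed in, with the robot touching nothing.
It also fails if it takes over 72 s, if anything falls off the work surface, if the arm or the gripper's body presses on something with over 40 N, if the wrist force passes 120 N, or if a joint passes its speed limit or range.

ROBOT

A 6-joint arm with a two-finger parallel gripper is mounted at the origin on the work surface. World frame = base frame: x ahead of the robot, y to its left, z up, the work surface at z = 0. Lengths are in m, angles in rad, forces in N, time in s.
With the tool pointing down it reaches from about 0.35 to 0.95 m from the base axis. Payload 17.4 kg.
Tool frame: the origin (TCP) lies between the finger pads; the fingertips stand 8 mm ahead of it and the grasp point (between the pads) lies 11 mm behind it; z points along the fingers, y is the direction in which the jaws open and shut (so a half turn about z gives the same grasp; the last joint's range is limited). The gripper opens to 93 mm and grips with 3 to 60 N. Pads are 15 mm wide; open, the fingers measure 128 mm over their backs; the gripper's body (75 mm by 188 mm) begins 65 mm behind the grasp point.
Start: joints at [-1.205, 0.116, 1.442, -0, 1.584, -0.038], TCP at [0.265, -0.621, 0.227] pointing down, gripper open.
Joint ranges: [-2.83, 2.83], [-0.83, 2.19], [0.07, 2.5], [-1.14, 4.28], [0.01, 3], [-2.97, 2.97]. Speed limits (rad/s): [1.89, 1.89, 2.22, 3.14, 3.14, 3.14].

INTERFACE

Orientations are given as a unit quaternion [x, y, z, w].
In Python, from station import ctrl gives the robot as it stands.
- The arm moves only by the tool step_arm, never from a script. Its argument "steps" is a list of rows, each an object with "offset": the shift along the tool's x, y, z in m, a list of three; "rot": the turn, a rotation vector about the tool's x, y, z in rad, a list of three; "claw": the finger opening in m, from 0 to 0.093. A call has 1 to 10 rows; each row is the pose to reach, as a shift and turn from the pose commanded when the call began, along the tool's axes at that moment; what a row does not reach only later rows make up. A row lasts 1/12 s, in which the tool goes at most 41.7 mm and 7.16 degrees, less where a joint would pass 70% of its speed; a pose out of reach is approached as far as the arm can. A call with a gripper value outside its range is refused whole. The fingers move at their own pace and stop on an object; the grip force is fixed at half the most. Time passes only in rows, so rows that repeat a pose let the fingers close. It gives the time, the measured TCP pose, the force and the opening at its end, in the units of the state.
- ctrl.sense(): the state, without advancing time (a new reading comes with each control period).
- ctrl.capture(name): name is "scene" or "top" or "wrist"; returns the picture (480x640x3 uint8, red, green, blue); there is no depth.
- ctrl.camera_info(name): a dict with "intrinsics" (3x3 intrinsics, pixels), "R" (3x3) and "t" (3): a world point X has camera coordinates R X + t. Camera axes: x right, y down, z forward; pixel columns grow to the right and rows downward; lengths in m; the calibration is good to about 2 mm. The wrist camera is an equidistant fisheye: a pixel r from the principal point sees the ray r / f radians off the axis. A picture is of the moment at which its call begins: read the wrist's pose just before it. camera_info takes no time and is no camera call; for the wrist camera it gives the pose at the moment of the call.
- ctrl.finish_job(): hands the job in, once; it reports no verdict.
The state is a dict: "t": time; "joint_positions": joint angles; "dq": joint speeds; "joint_efforts": joint torques, N m; "eef_pos": TCP position; "orientation": TCP orientation; "ft_force": force on the tool from outside, world axes, zero at the start; "wrist_torque": the same for the moment, N m; "grip_width": finger opening in m.
Only numpy, scipy, OpenCV 4.12 (cv2) and the standard library are available. Lean on these libraries where they do the work, as an engineer would, in place of code of your own. Each camera call takes 0.05 s, during which the arm holds its last target.

## Working session

There is one attempt and no reset: what is moved stays moved. The work goes in short steps, Python scripts to look and compute and a tool call to move; the robot and the scene stay as the last step left them, time stands still between calls to the robot, and variables do not carry over. Pictures are saved under pics/ and viewed, and the job is handed in when it is done.

Besides the shell and the picture viewer there is one more tool, called after "Emit:" as a command line: name --argument value ..., lists and objects as JSON in quotes. step_arm: Moves the arm, as the interface text tells. Its arguments: {"type":"object","properties":{"steps":{"type":"array","items":{"type":"object","properties":{"offset":{"type":"array","items":{"type":"number"}},"rot":{"type":"array","items":{"type":"number"}},"claw":{"type":"number"}}}}},"required":["steps"]}

```bash
mkdir -p pics; ls; python3 - <<'E'
from station import ctrl
import cv2,numpy as np
s=ctrl.sense();print(s)
for n in ["scene","top","wrist"]:
    i=ctrl.camera_info(n);print(n,np.round(i["intrinsics"],2).tolist(),np.round(i["R"],4).tolist(),np.round(i["t"],4).tolist())
    cv2.imwrite(f"pics/{n}0.png",ctrl.capture(n)[:,:,::-1])
E
```

```text
pics
{'t': 0.0, 'joint_positions': array([-1.20476206e+00,  1.16485863e-01,  1.44224601e+00, -2.15208882e-05,
        1.58399246e+00, -3.78100932e-02]), 'dq': array([-0.00017734,  0.00053023,  0.00176698,  0.00077068,  0.00081822,
       -0.00019753]), 'joint_efforts': array([ 3.26588197e-03, -7.21259236e+01, -6.22594428e+01,  7.81332864e-02,
        2.38242937e-02, -9.91575939e-05]), 'eef_pos': array([ 0.26515826, -0.62053503,  0.22591721]), 'orientation': array([ 9.79682760e-01,  2.00552660e-01, -1.03060279e-04, -5.56481534e-04]), 'ft_force': array([ 0.41624694, -0.4483977 ,  0.98032558]), 'wrist_torque': array([-0.01421424, -0.03719779,  0.01349416]), 'grip_width': 0.09294065773025309}
scene [[498.9, 0.0, 312.1], [0.0, 498.9, 249.75], [0.0, 0.0, 1.0]] [[0.4777, 0.8782, 0.0219], [0.5392, -0.2734, -0.7965], [-0.6935, 0.3924, -0.6042]] [-0.2146, -0.1926, 1.39]
top [[434.81, 0.0, 320.29], [0.0, 434.81, 244.93], [0.0, 0.0, 1.0]] [[0.0268, -0.9996, 0.0072], [-0.992, -0.0275, -0.123], [0.1232, -0.0038, -0.9924]] [-0.0539, 0.5326, 1.0315]
wrist [[371.65, 0.0, 318.22], [0.0, 371.65, 242.97], [0.0, 0.0, 1.0]] [[0.3917, -0.9201, 0.0005], [-0.8867, -0.3774, 0.2671], [-0.2455, -0.1051, -0.9637]] [-0.6746, -0.0305, 0.3894]
```

View pics/scene0.png

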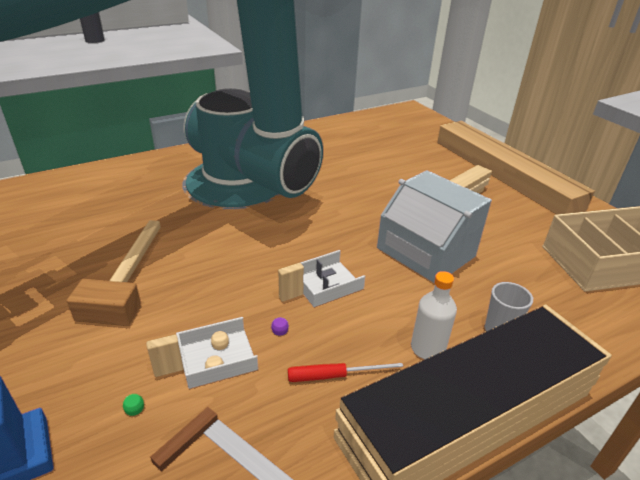

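View pics/top0.png

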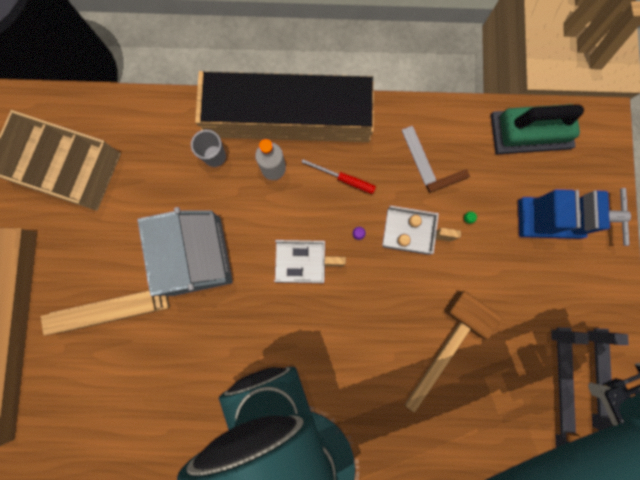

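View pics/wrist0.png

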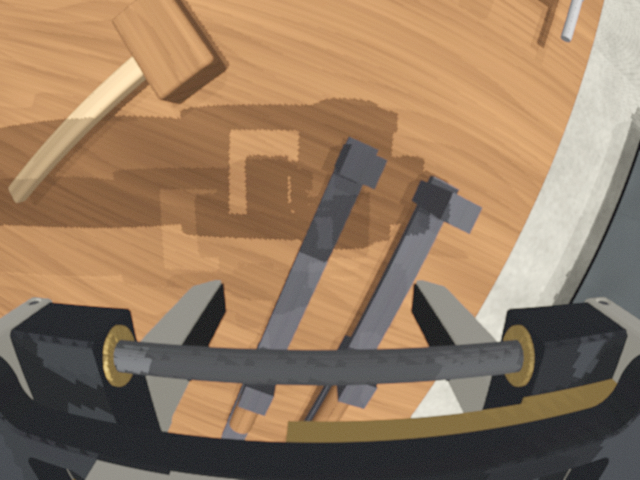

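Candidates: the scoop with beech feet is at top (411,230). Its twin with brackets is at top (300,262). The look-alikes are a purple foot or ball at (359,233) and a green one at (470,217). I choose the scoop at (411,230) and will check it in a close crop.

```bash
python3 - <<'E'
import cv2,numpy as np
t=cv2.imread("pics/top0.png");s=cv2.imread("pics/scene0.png")
cv2.imwrite("pics/c1.png",cv2.resize(t[190:270,370:490],None,fx=6.5,fy=6.5,interpolation=cv2.INTER_CUBIC))
cv2.imwrite("pics/c2.png",cv2.resize(t[195:310,125:245],None,fx=5,fy=5,interpolation=cv2.INTER_CUBIC))
cv2.imwrite("pics/c3.png",cv2.resize(s[305:400,140:270],None,fx=6,fy=6,interpolation=cv2.INTER_CUBIC))
cv2.imwrite("pics/c4.png",cv2.resize(s[165:285,365:500],None,fx=5,fy=5,interpolation=cv2.INTER_CUBIC))
E
```

```text
(no output)
```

View pics/c1.png

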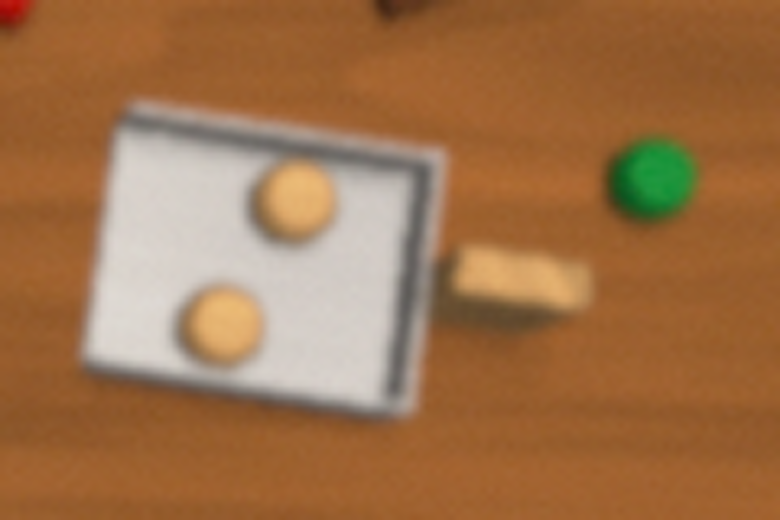

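View pics/c2.png

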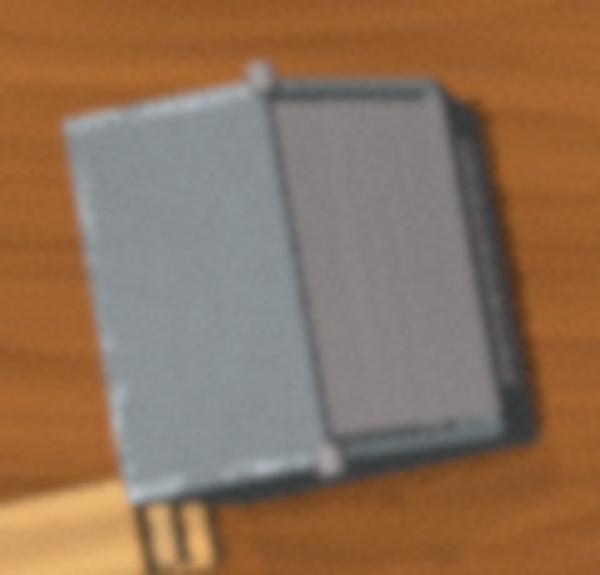

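View pics/c3.png

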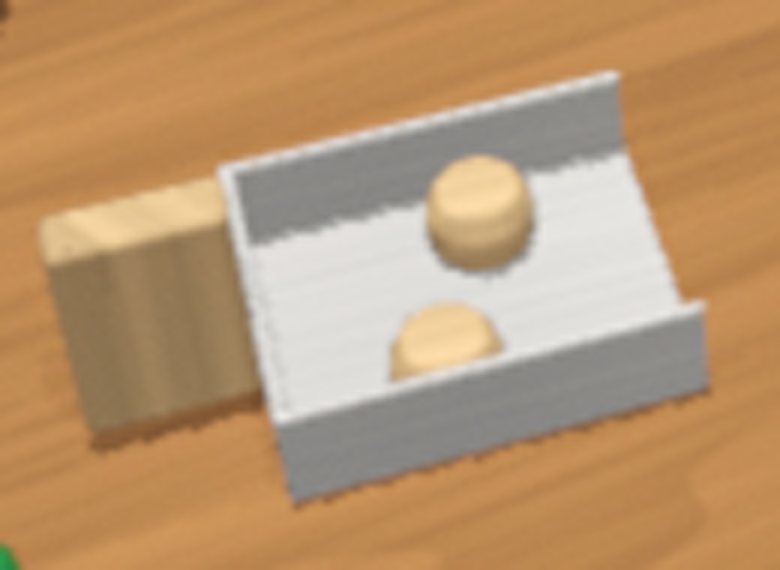

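View pics/c4.png

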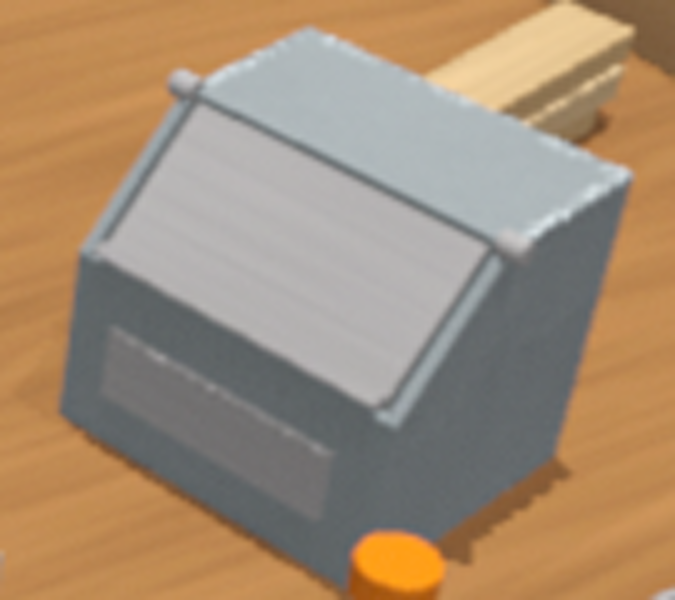

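The crop confirms two beech feet in the scoop. The grip is on the right in the top view and the open end is on the left, toward the hopper. Next I fit both poses from the corners.

```bash
cat > h.py <<'E'
import numpy as np
from scipy.optimize import least_squares
from station import ctrl
def proj(n,X,z0=0):
    i=ctrl.camera_info(n);c=X@np.array(i["R"]).T+i["t"];k=np.array(i["intrinsics"]);p=c@k.T
    return p[:,:2]/p[:,2:]
def crop(p,f,o): return (np.array(p,float)+.5)/f-.5+np.array(o)
def fit(obs,x0):
    # obs: list (cam, pts3 mm, pix)
    def res(v,full=False):
        c,s=np.cos(v[2]),np.sin(v[2]);R=np.array([[c,-s,0],[s,c,0],[0,0,1]]);r=[]
        for n,P,q in obs: r.append(proj(n,(np.array(P)/1000.)@R.T+[v[0],v[1],0])-q)
        return np.concatenate(r).ravel()
    s=least_squares(res,x0,loss="soft_l1");return s.x,res(s.x).reshape(-1,2)
E
python3 - <<'E'
from h import *
sc=[("top",[(-60,-50,34),(-60,50,34),(60,-50,34),(60,50,34),(-110,-9,74),(-110,9,74)],crop([(445,148),(412,415),(130,102),(85,370),(592,265),(588,312)],6.5,(370,190))),
("scene",[(-60,50,34),(60,50,34),(-60,-50,34),(60,-50,34),(60,-50,0),(-60,-50,0),(-110,-9,74),(-110,9,74),(-110,-9,0)],crop([(222,170),(618,75),(278,420),(705,305),(708,390),(295,505),(50,262),(40,222),(97,440)],6,(140,305)))]
ho=[("top",[(75,-85,150),(75,85,150),(-15,-85,150),(-15,85,150),(-75,-85,90),(-75,85,90)],crop([(65,122),(132,503),(265,88),(325,468),(440,80),(503,435)],5,(125,195))),
("scene",[(75,85,150),(75,-85,150),(-15,-85,150),(-15,85,150),(-75,85,90),(-75,-85,90),(-75,85,0)],crop([(310,30),(630,178),(515,250),(195,95),(83,250),(395,420),(62,412)],5,(365,165)))]
for o,x in((sc,[.55,-.25,1.5]),(ho,[.5,.3,1.5])):
    for sub in (o,o[:1],o[1:]):
        v,r=fit(sub,x);print(np.round(v,4),np.rad2deg(v[2]))
    v,r=fit(o,x);print(np.round(r,1).tolist())
E
```

```text
[ 0.5788 -0.2609  1.4375] 82.36427617011356
[ 0.5786 -0.261   1.4411] 82.5679952579206
[ 0.5789 -0.2608  1.4362] 82.28564484334265
[[-0.5, 1.0], [-0.6, -0.3], [-0.1, 0.4], [1.1, -1.2], [0.2, -0.1], [-0.1, 0.1], [-0.0, -0.2], [-0.0, -0.6], [0.3, 0.8], [0.4, 0.6], [0.8, -0.5], [0.1, -0.2], [-0.7, 0.3], [-0.3, -0.9], [-0.8, 0.2]]
[0.5007 0.27   1.8051] 103.42701922235099
[0.4997 0.2693 1.8056] 103.45258439723032
[0.502  0.2701 1.8017] 103.22968800748906
[[-0.3, -0.3], [-1.3, 0.1], [0.4, -1.7], [1.6, -1.6], [-1.0, -0.1], [-0.5, 0.3], [0.1, -1.0], [1.0, -0.9], [-0.6, -0.2], [-2.1, -1.6], [-0.8, -0.1], [0.1, 1.3], [-0.6, 0.0]]
```

```bash
cat >> h.py <<'E'
from scipy.spatial.transform import Rotation as Ro
SC=(0.5788,-0.2609,np.deg2rad(82.4)); HO=(0.5005,0.2700,np.deg2rad(103.4))
def frame(v): return Ro.from_euler('z',v[2]),np.array([v[0],v[1],0.])
def tcp_for(Rs,ps):
    "scoop world pose -> TCP pose (grasp at x-85,z52; TCP 11mm further down)"
    return Rs*Ro.from_matrix(np.diag([1.,-1,-1])), ps+Rs.apply([-.085,0,.041])
def rel(Rt,pt,cur=None):
    s=ctrl.sense() if cur is None else cur
    R0=Ro.from_quat(s["orientation"]);
    return np.round(R0.inv().apply(pt-s["eef_pos"]),4),np.round((R0.inv()*Rt).as_rotvec(),4)
def inhop(x,z,pitch,y=0):
    "scoop pose with floor underside front-end point (60,0,0) at hopper x,z (m), pitch rad nose-down"
    Rh,ph=frame(HO); Rs=Rh*Ro.from_euler('y',pitch)
    return Rs, ph+Rh.apply([x,y,z])-Rs.apply([.06,0,0])
def show():
    s=ctrl.sense();print("t",round(s["t"],2),"p",np.round(s["eef_pos"],4),"q",np.round(s["orientation"],3),"F",np.round(s["ft_force"],1),"w",round(s["grip_width"],4),"j",np.round(s["joint_positions"],2))
E
python3 - <<'E'
from h import *
R,p=frame(SC);Rt,pt=tcp_for(R,p)
print("grasp",pt); print(rel(Rt,pt+[0,0,.11])); print(rel(Rt,pt))
# bottle: top cap px top(265,146), scene(445,279)
def ray(n,u):
    i=ctrl.camera_info(n);Rc=np.array(i["R"]);k=np.array(i["intrinsics"]);d=Rc.T@np.linalg.inv(k)@[u[0],u[1],1];return -Rc.T@i["t"],d
def tri(a,b):
    (c,d),(e,f)=ray("top",a),ray("scene",b);A=np.stack([d,-f],1);x=np.linalg.lstsq(A,e-c,rcond=None)[0];return (c+d*x[0]+e+f*x[1])/2
b=tri((265,146),(445,279));print("bottle",b,frame(HO)[0].inv().apply(b-frame(HO)[1]))
E
```

```text
grasp [ 0.56755821 -0.34515332  0.041     ]
(array([ 0.3863, -0.1344,  0.0752]), array([-7.0000e-04, -5.0000e-04, -1.0343e+00]))
(array([ 0.3863, -0.1343,  0.1852]), array([-7.0000e-04, -5.0000e-04, -1.0343e+00]))
bottle [0.73382915 0.0888747  0.16431125] [-0.23026787 -0.18500156  0.16431125]
```

Emit:
step_arm --steps '[{"offset":[0.386,-0.134,0.075],"rot":[0,0,-1.034],"claw":0.093},{"offset":[0.386,-0.134,0.075],"rot":[0,0,-1.034],"claw":0.093},{"offset":[0.386,-0.134,0.075],"rot":[0,0,-1.034],"claw":0.093},{"offset":[0.386,-0.134,0.075],"rot":[0,0,-1.034],"claw":0.093},{"offset":[0.386,-0.134,0.075],"rot":[0,0,-1.034],"claw":0.093},{"offset":[0.386,-0.134,0.075],"rot":[0,0,-1.034],"claw":0.093},{"offset":[0.386,-0.134,0.075],"rot":[0,0,-1.034],"claw":0.093},{"offset":[0.386,-0.134,0.075],"rot":[0,0,-1.034],"claw":0.093},{"offset":[0.386,-0.134,0.075],"rot":[0,0,-1.034],"claw":0.093},{"offset":[0.386,-0.134,0.075],"rot":[0,0,-1.034],"claw":0.093}]'

```text
t: 0.98
eef_pos: [0.5687, -0.344, 0.1511]
orientation: [0.751, 0.66, -0.0, -0.0]
ft_force: [0.0, -0.5, 0.4]
grip_width: 0.0928
```

Emit:
step_arm --steps '[{"offset":[0,0,0],"rot":[0,0,0],"claw":0.093},{"offset":[0,0,0],"rot":[0,0,0],"claw":0.093},{"offset":[0,0,0],"rot":[0,0,0],"claw":0.093}]'

```text
t: 1.23
eef_pos: [0.5673, -0.346, 0.1516]
orientation: [0.752, 0.659, -0.0, -0.0]
ft_force: [-0.1, -0.3, 0.9]
grip_width: 0.0933
```

```bash
python3 - <<'E'
from h import *;import cv2
R,p=frame(SC);Rt,pt=tcp_for(R,p);show();print(rel(Rt,pt))
cv2.imwrite("pics/w1.png",ctrl.capture("wrist")[:,:,::-1])
E
```

```text
t 1.23 p [ 0.5673 -0.346   0.1516] q [ 0.752  0.659 -0.    -0.   ] F [-0.1 -0.3  0.9] w 0.0933 j [-0.59  0.12  1.56 -0.    1.46 -0.45]
(array([0.0009, 0.0002, 0.1106]), array([-0.0004,  0.0001,  0.0001]))
```

View pics/w1.png

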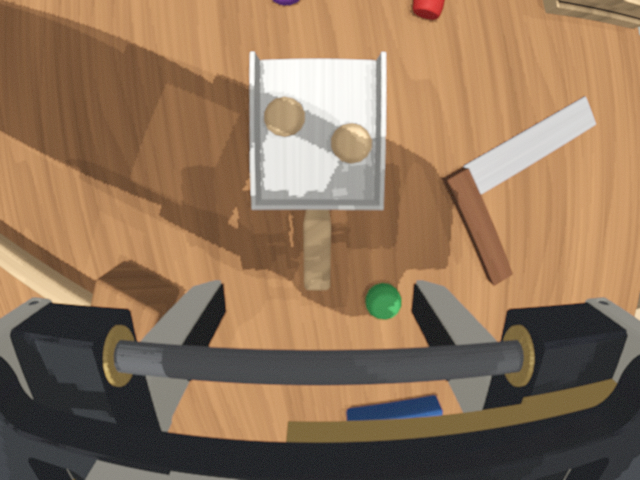

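The wrist view shows the scoop lined up and centred: grip at (317,250), two beech feet at (284,117) and (351,143). The green look-alike at (383,300) is 22 mm high, below the fingertips' lowest height of 33 mm. Descending now.

Emit:
step_arm --steps '[{"offset":[0.001,0,0.03],"rot":[0,0,0],"claw":0.093},{"offset":[0.001,0,0.06],"rot":[0,0,0],"claw":0.093},{"offset":[0.001,0,0.09],"rot":[0,0,0],"claw":0.093},{"offset":[0.001,0,0.105],"rot":[0,0,0],"claw":0.093},{"offset":[0.001,0,0.11],"rot":[0,0,0],"claw":0.093},{"offset":[0.001,0,0.11],"rot":[0,0,0],"claw":0.093},{"offset":[0.001,0,0.11],"rot":[0,0,0],"claw":0.05},{"offset":[0.001,0,0.11],"rot":[0,0,0],"claw":0.03},{"offset":[0.001,0,0.11],"rot":[0,0,0],"claw":0.0},{"offset":[0.001,0,0.11],"rot":[0,0,0],"claw":0.0}]'

```text
t: 2.12
eef_pos: [0.5681, -0.3451, 0.0429]
orientation: [0.753, 0.659, 0.0, 0.001]
ft_force: [0.5, 0.1, -0.2]
grip_width: 0.0708
```

Emit:
step_arm --steps '[{"offset":[0,0,0],"claw":0.0},{"offset":[0,0,0],"claw":0.0},{"offset":[0,0,0],"claw":0.0},{"offset":[0,0,0],"claw":0.0},{"offset":[0,0,0],"claw":0.0},{"offset":[0,0,0],"claw":0.0}]'

```text
validation failed for argument at $.st...
```

Emit:
step_arm --steps '[{"offset":[0,0,0.002],"rot":[0,0,0],"claw":0.0},{"offset":[0,0,0.002],"rot":[0,0,0],"claw":0.0},{"offset":[0,0,0.002],"rot":[0,0,0],"claw":0.0},{"offset":[0,0,0.002],"rot":[0,0,0],"claw":0.0},{"offset":[0,0,0.002],"rot":[0,0,0],"claw":0.0},{"offset":[0,0,0.002],"rot":[0,0,0],"claw":0.0},{"offset":[0,0,0.002],"rot":[0,0,0],"claw":0.0},{"offset":[0,0,0.002],"rot":[0,0,0],"claw":0.0}]'

```text
t: 2.78
eef_pos: [0.5676, -0.3448, 0.0397]
orientation: [0.753, 0.659, -0.0, -0.0]
ft_force: [-2.7, 1.4, 0.5]
grip_width: 0.0177
```

```bash
python3 -c "
from h import *;show()"
```

```text
t 2.78 p [ 0.5676 -0.3448  0.0397] q [ 0.753  0.659 -0.    -0.   ] F [-2.7  1.4  0.5] w 0.0177 j [-0.58  0.2   1.66 -0.    1.28 -0.45]
```

Gripped at 17.7 mm. Now a slow lift.

Emit:
step_arm --steps '[{"offset":[0,0,-0.002],"rot":[0,0,0],"claw":0.0},{"offset":[0,0,-0.007],"rot":[0,0,0],"claw":0.0},{"offset":[0,0,-0.014],"rot":[0,0,0],"claw":0.0},{"offset":[0,0,-0.024],"rot":[0,0,0],"claw":0.0},{"offset":[0,0,-0.034],"rot":[0,0,0],"claw":0.0},{"offset":[0,0,-0.044],"rot":[0,0,0],"claw":0.0},{"offset":[0,0,-0.052],"rot":[0,0,0],"claw":0.0},{"offset":[0,0,-0.058],"rot":[0,0,0],"claw":0.0},{"offset":[0,0,-0.06],"rot":[0,0,0],"claw":0.0},{"offset":[0,0,-0.06],"rot":[0,0,0],"claw":0.0}]'

```text
t: 3.62
eef_pos: [0.5678, -0.3449, 0.1003]
orientation: [0.753, 0.659, 0.0, 0.0]
ft_force: [-0.1, 0.0, -3.4]
grip_width: 0.018
```

```bash
python3 - <<'E'
from h import *;import cv2
show()
w=ctrl.capture("wrist");s=ctrl.capture("scene")
cv2.imwrite("pics/w2.png",w[:,:,::-1]);cv2.imwrite("pics/s2.png",cv2.resize(s[250:420,100:320,::-1],None,fx=3.5,fy=3.5))
E
```

```text
t 3.62 p [ 0.5678 -0.3449  0.1003] q [0.753 0.659 0.    0.   ] F [-0.1  0.  -3.4] w 0.018 j [-0.58  0.15  1.61  0.    1.38 -0.45]
```

View pics/s2.png

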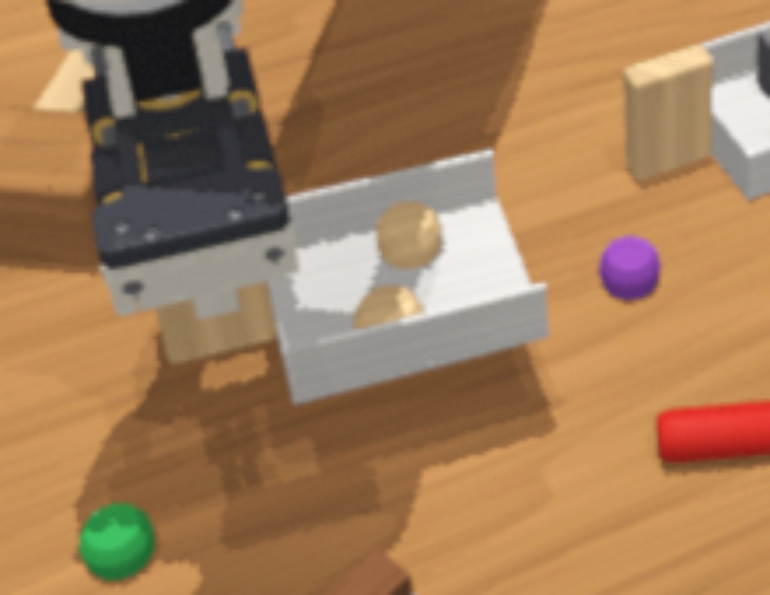

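View pics/w2.png

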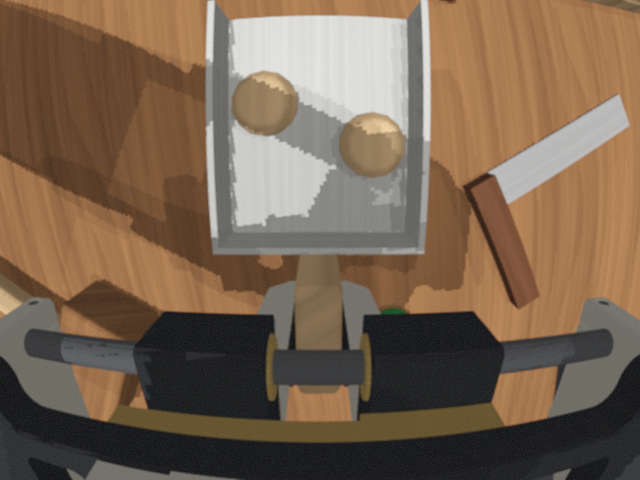

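Both feet are in the lifted scoop and it hangs level. Now I compute the carry to a point in front of the hopper.

```bash
python3 - <<'E'
from h import *
s=ctrl.sense()
for a in [(-.135,.125,0),(-.11,.1,0)]:
    Rt,pt=tcp_for(*inhop(*a));print(a,pt,rel(Rt,pt))
E
```

```text
(-0.135, 0.125, 0) [ 0.56538941 -0.00237725  0.166     ] (array([ 0.3391, -0.0475, -0.0667]), array([-5.000e-04, -3.000e-04, -3.669e-01]))
(-0.11, 0.1, 0) [0.55959572 0.02194215 0.141     ] (array([ 0.3624, -0.0565, -0.0417]), array([-5.000e-04, -3.000e-04, -3.669e-01]))
```

Emit:
step_arm --steps '[{"offset":[0.003,0,-0.004],"rot":[0,0,-0.003],"claw":0.0},{"offset":[0.01,-0.001,-0.011],"rot":[0,0,-0.01],"claw":0.0},{"offset":[0.021,-0.003,-0.02],"rot":[0,0,-0.022],"claw":0.0},{"offset":[0.036,-0.005,-0.03],"rot":[0,0,-0.038],"claw":0.0},{"offset":[0.054,-0.008,-0.04],"rot":[0,0,-0.058],"claw":0.0},{"offset":[0.074,-0.01,-0.05],"rot":[0,0,-0.08],"claw":0.0},{"offset":[0.094,-0.013,-0.058],"rot":[0,0,-0.102],"claw":0.0},{"offset":[0.114,-0.016,-0.063],"rot":[0,0,-0.124],"claw":0.0},{"offset":[0.134,-0.019,-0.066],"rot":[0,0,-0.146],"claw":0.0},{"offset":[0.154,-0.022,-0.067],"rot":[0,0,-0.168],"claw":0.0}]'

```text
t: 4.55
eef_pos: [0.5663, -0.1871, 0.1687]
orientation: [0.694, 0.72, 0.0, 0.001]
ft_force: [0.6, 0.4, -3.1]
grip_width: 0.0179
```

```bash
python3 - <<'E'
from h import *
show();Rt,pt=tcp_for(*inhop(-.135,.125,0));print(rel(Rt,pt))
E
```

```text
t 4.55 p [ 0.5663 -0.1871  0.1687] q [0.694 0.72  0.    0.001] F [ 0.6  0.4 -3.1] w 0.0179 j [-0.36 -0.03  1.69  0.    1.48 -0.4 ]
(array([0.1846, 0.0061, 0.0026]), array([ 0.0019,  0.0008, -0.1961]))
```

Emit:
step_arm --steps '[{"offset":[0.02,0.0005,0.001],"rot":[0,0,-0.022],"claw":0.0},{"offset":[0.04,0.001,0.001],"rot":[0,0,-0.043],"claw":0.0},{"offset":[0.06,0.002,0.001],"rot":[0,0,-0.064],"claw":0.0},{"offset":[0.08,0.003,0.001],"rot":[0,0,-0.085],"claw":0.0},{"offset":[0.1,0.004,0.001],"rot":[0,0,-0.107],"claw":0.0},{"offset":[0.12,0.004,0.001],"rot":[0,0,-0.128],"claw":0.0},{"offset":[0.14,0.005,0.001],"rot":[0,0,-0.15],"claw":0.0},{"offset":[0.158,0.005,0.001],"rot":[0,0,-0.17],"claw":0.0},{"offset":[0.173,0.006,0.001],"rot":[0,0,-0.186],"claw":0.0},{"offset":[0.182,0.006,0.001],"rot":[0,0,-0.194],"claw":0.0}]'

```text
t: 5.38
eef_pos: [0.5654, -0.0047, 0.1668]
orientation: [0.62, 0.784, 0.001, 0.0]
ft_force: [-0.2, 0.3, -3.4]
grip_width: 0.018
```

Emit:
step_arm --steps '[{"offset":[0.003,0,0],"rot":[0,0,-0.002],"claw":0.0},{"offset":[0.003,0,0],"rot":[0,0,-0.002],"claw":0.0},{"offset":[0.003,0,0],"rot":[0,0,-0.002],"claw":0.0}]'

```text
t: 5.63
eef_pos: [0.5651, -0.0044, 0.166]
orientation: [0.621, 0.784, 0.0, 0.0]
ft_force: [-0.3, -0.1, -3.5]
grip_width: 0.0181
```

```bash
python3 - <<'E'
from h import *;import cv2
show();Rt,pt=tcp_for(*inhop(-.135,.125,0));print(rel(Rt,pt))
t=ctrl.capture("top");s=ctrl.capture("scene");w=ctrl.capture("wrist")
cv2.imwrite("pics/t3.png",t[:,:,::-1]);cv2.imwrite("pics/s3.png",cv2.resize(s[110:330,260:520,::-1],None,fx=2.7,fy=2.7,interpolation=cv2.INTER_CUBIC));cv2.imwrite("pics/w3.png",w[:,:,::-1])
E
```

```text
t 5.63 p [ 0.5651 -0.0044  0.166 ] q [0.621 0.784 0.    0.   ] F [-0.3 -0.1 -3.5] w 0.0181 j [-0.05 -0.1   1.76 -0.    1.48 -0.28]
(array([ 0.0019,  0.0008, -0.    ]), array([ 0.0002,  0.0003, -0.0028]))
```

View pics/t3.png

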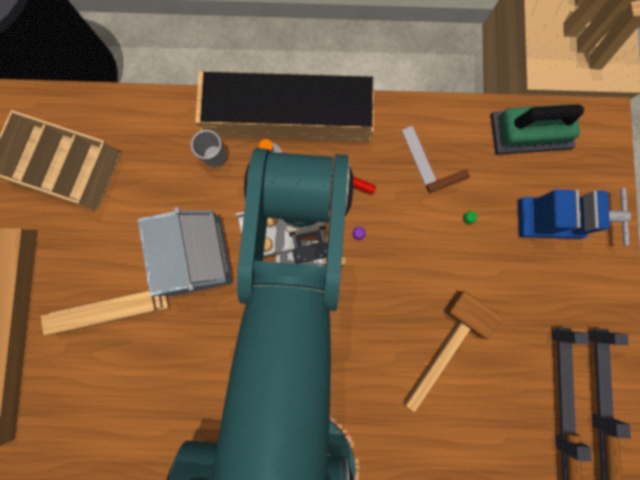

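View pics/s3.png

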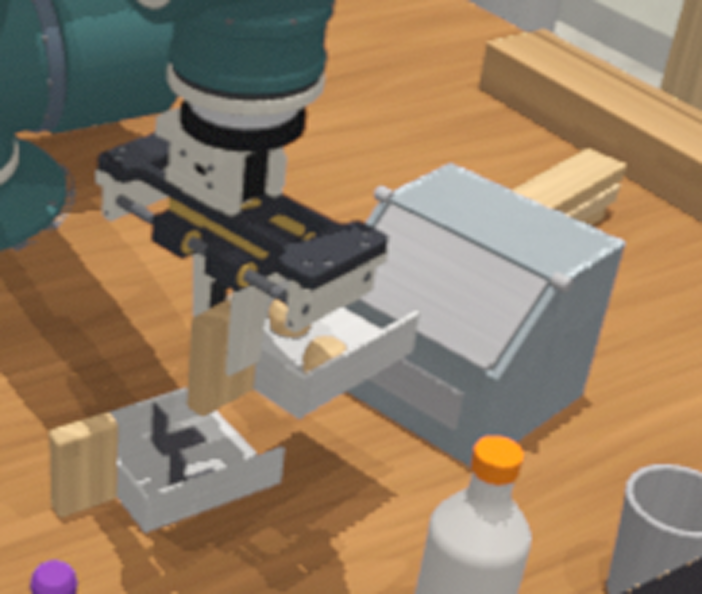

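View pics/w3.png

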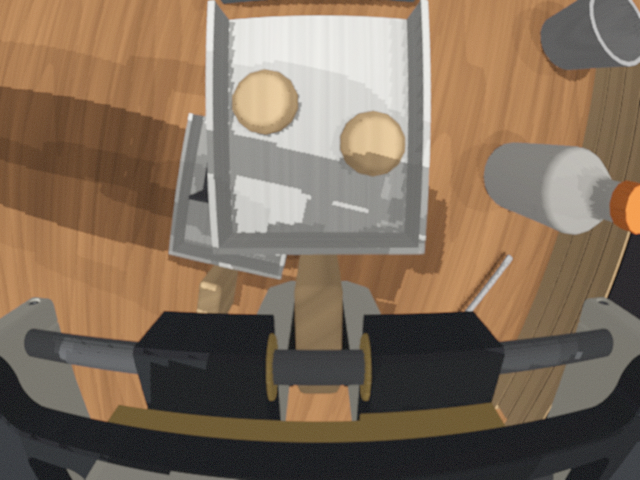

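The scoop is centred in front of the mouth, with both feet at wrist (265,102) and (372,143). Now I lower it to just above the front edge (end 10 mm short), then push in 50 mm.

```bash
python3 - <<'E'
from h import *
for a in [(-.085,.096,0),(-.025,.096,0)]:
    Rt,pt=tcp_for(*inhop(*a));print(a,rel(Rt,pt))
E
```

```text
(-0.085, 0.096, 0) (array([0.0524, 0.0006, 0.0287]), array([-0.    ,  0.0001, -0.0038]))
(-0.025, 0.096, 0) (array([0.1124, 0.0004, 0.0287]), array([-0.    ,  0.0001, -0.0038]))
```

Emit:
step_arm --steps '[{"offset":[0.003,0,0.004],"rot":[0,0,-0.004],"claw":0.0},{"offset":[0.009,0,0.011],"rot":[0,0,-0.004],"claw":0.0},{"offset":[0.018,0,0.018],"rot":[0,0,-0.004],"claw":0.0},{"offset":[0.028,0,0.024],"rot":[0,0,-0.004],"claw":0.0},{"offset":[0.038,0,0.028],"rot":[0,0,-0.004],"claw":0.0},{"offset":[0.048,0,0.0285],"rot":[0,0,-0.004],"claw":0.0},{"offset":[0.056,0,0.0285],"rot":[0,0,-0.004],"claw":0.0},{"offset":[0.064,0,0.0285],"rot":[0,0,-0.004],"claw":0.0},{"offset":[0.071,0,0.0285],"rot":[0,0,-0.004],"claw":0.0},{"offset":[0.078,0,0.0285],"rot":[0,0,-0.004],"claw":0.0}]'

```text
t: 6.62
eef_pos: [0.5473, 0.0724, 0.1375]
orientation: [0.619, 0.785, 0.0, 0.0]
ft_force: [0.5, -0.6, -1.9]
grip_width: 0.0176
```

Emit:
step_arm --steps '[{"offset":[0.006,0,0],"rot":[0,0,0],"claw":0.0},{"offset":[0.012,0,0],"rot":[0,0,0],"claw":0.0},{"offset":[0.018,0,0],"rot":[0,0,0],"claw":0.0},{"offset":[0.024,0,0],"rot":[0,0,0],"claw":0.0},{"offset":[0.03,0,0],"rot":[0,0,0],"claw":0.0},{"offset":[0.033,0,0],"rot":[0,0,0],"claw":0.0},{"offset":[0.034,0,0],"rot":[0,0,0],"claw":0.0}]'

```text
t: 7.2
eef_pos: [0.5393, 0.1052, 0.1371]
orientation: [0.619, 0.785, -0.0, -0.0]
ft_force: [0.9, -2.4, -3.4]
grip_width: 0.0178
```

```bash
python3 - <<'E'
from h import *;import cv2
show();Rt,pt=tcp_for(*inhop(-.025,.096,0));print(rel(Rt,pt))
s=ctrl.capture("scene");w=ctrl.capture("wrist")
cv2.imwrite("pics/s4.png",cv2.resize(s[110:330,260:520,::-1],None,fx=2.7,fy=2.7,interpolation=cv2.INTER_CUBIC));cv2.imwrite("pics/w4.png",w[:,:,::-1])
E
```

```text
t 7.2 p [0.5393 0.1052 0.1371] q [ 0.619  0.785 -0.    -0.   ] F [ 0.9 -2.4 -3.4] w 0.0178 j [ 0.15 -0.12  1.82 -0.    1.44 -0.09]
(array([-0.0007,  0.0004,  0.0001]), array([-0.0001,  0.    ,  0.0016]))
```

View pics/s4.png

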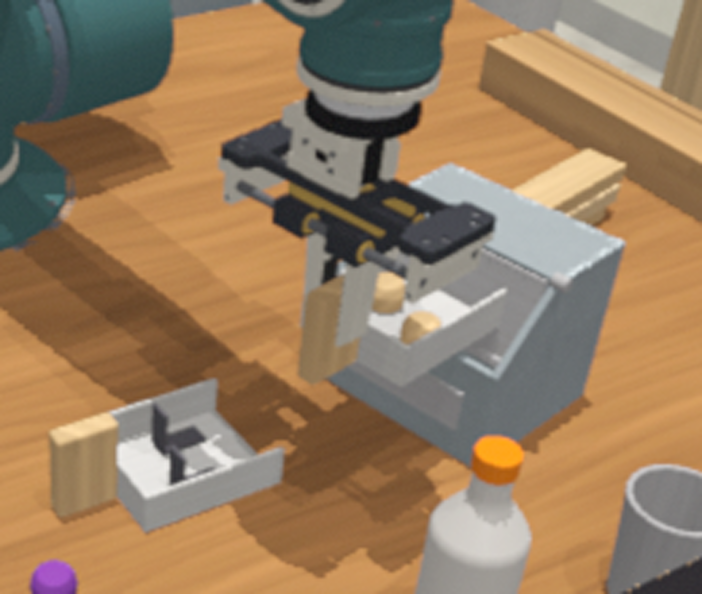

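View pics/w4.png

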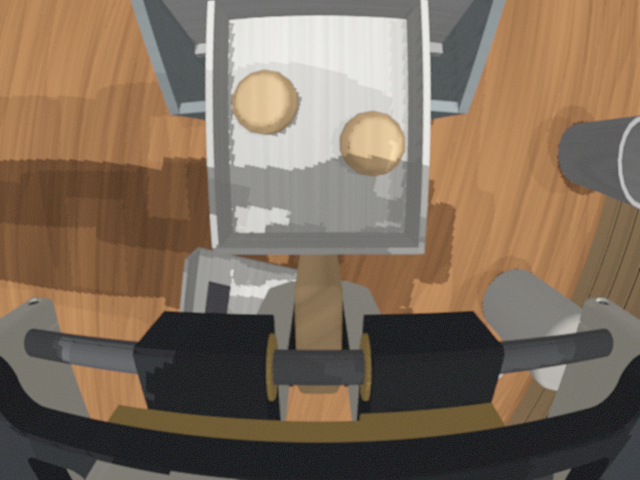

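The scoop's end is about 50 mm past the edge, centred between the mouth sides (wrist x 180 to 460), with the flap pushed in. The feet haven't moved. Now the tipping table.

```bash
cat >> h.py <<'E'
def tip(s,th,cl):
    e=np.array([-.075,.090])+s*np.array([np.cos(th),-np.sin(th)])+cl*np.array([np.sin(th),np.cos(th)])
    return inhop(e[0],e[1],th)
E
python3 - <<'E'
from h import *
for d in range(0,46,3):
    f=min(1,d/30);a=tip(.05+.022*f,np.deg2rad(d),.006-.001*f);Rt,pt=tcp_for(*a);o,r=rel(Rt,pt);print(d,o.round(3),r.round(3))
E
```

```text
0 [-0.  0.  0.] [-0.     0.     0.001]
3 [ 0.004  0.    -0.005] [-0.    -0.052  0.001]
6 [ 0.01   0.    -0.009] [ 0.    -0.105  0.001]
9 [ 0.015  0.    -0.013] [ 0.    -0.157  0.001]
12 [ 0.02   0.    -0.016] [ 0.    -0.209  0.001]
15 [ 0.026  0.    -0.02 ] [ 0.    -0.262  0.001]
18 [ 0.031  0.    -0.022] [ 0.    -0.314  0.001]
21 [ 0.037  0.    -0.025] [ 0.    -0.366  0.001]
24 [ 0.043  0.    -0.027] [ 0.    -0.419  0.001]
27 [ 0.049  0.    -0.028] [ 0.    -0.471  0.001]
30 [ 0.054  0.    -0.029] [ 0.    -0.524  0.001]
33 [ 0.058  0.    -0.031] [ 0.    -0.576  0.001]
36 [ 0.063  0.    -0.033] [ 0.    -0.628  0.001]
39 [ 0.067  0.    -0.035] [ 0.    -0.68   0.001]
42 [ 0.071  0.    -0.036] [ 0.    -0.733  0.001]
45 [ 0.076  0.    -0.037] [ 0.    -0.785  0.001]
```

Emit:
step_arm --steps '[{"offset":[0.004,0,-0.005],"rot":[0,-0.052,0.001],"claw":0.0},{"offset":[0.01,0,-0.009],"rot":[0,-0.105,0.001],"claw":0.0},{"offset":[0.015,0,-0.013],"rot":[0,-0.157,0.001],"claw":0.0},{"offset":[0.02,0,-0.016],"rot":[0,-0.209,0.001],"claw":0.0},{"offset":[0.026,0,-0.02],"rot":[0,-0.262,0.001],"claw":0.0},{"offset":[0.031,0,-0.022],"rot":[0,-0.314,0.001],"claw":0.0},{"offset":[0.031,0,-0.022],"rot":[0,-0.314,0.001],"claw":0.0}]'

```text
t: 7.88
eef_pos: [0.532, 0.1359, 0.1591]
orientation: [0.611, 0.775, -0.098, 0.124]
ft_force: [0.4, -3.1, -3.9]
grip_width: 0.0179
```

```bash
python3 - <<'E'
from h import *;import cv2
show()
s=ctrl.capture("scene");w=ctrl.capture("wrist")
cv2.imwrite("pics/s5.png",cv2.resize(s[110:330,260:520,::-1],None,fx=2.7,fy=2.7,interpolation=cv2.INTER_CUBIC));cv2.imwrite("pics/w5.png",w[:,:,::-1])
for d in range(18,46,3):
    f=min(1,d/30);a=tip(.05+.022*f,np.deg2rad(d),.006-.001*f);Rt,pt=tcp_for(*a);o,r=rel(Rt,pt);print(d,o.round(3),r.round(3))
E
```

```text
t 7.88 p [0.532  0.1359 0.1591] q [ 0.611  0.775 -0.098  0.124] F [ 0.4 -3.1 -3.9] w 0.0179 j [ 0.37 -0.11  1.8  -0.31  1.5   0.16]
18 [-0.  0. -0.] [ 0.    -0.002  0.001]
21 [ 0.005  0.    -0.004] [ 0.    -0.054  0.001]
24 [ 0.01   0.    -0.008] [ 0.    -0.106  0.001]
27 [ 0.015  0.    -0.011] [ 0.    -0.159  0.001]
30 [ 0.02   0.    -0.014] [ 0.    -0.211  0.001]
33 [ 0.023  0.    -0.017] [ 0.    -0.264  0.001]
36 [ 0.026  0.    -0.02 ] [ 0.    -0.316  0.001]
39 [ 0.03   0.    -0.023] [ 0.    -0.368  0.001]
42 [ 0.034  0.    -0.026] [ 0.    -0.421  0.001]
45 [ 0.038  0.    -0.028] [ 0.    -0.473  0.001]
```

View pics/s5.png

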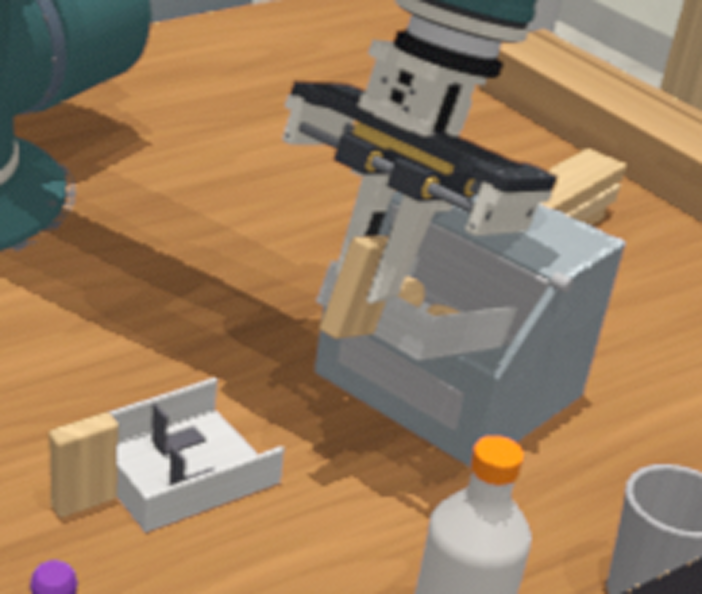

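View pics/w5.png

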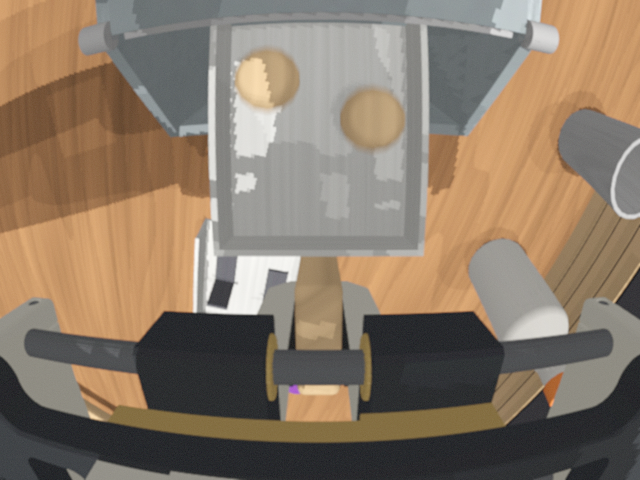

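At 18° the feet have slid forward slightly, the scoop is still centred and forces are small. Continuing to 45°.

Emit:
step_arm --steps '[{"offset":[0.005,0,-0.004],"rot":[0,-0.054,0.001],"claw":0.0},{"offset":[0.01,0,-0.008],"rot":[0,-0.106,0.001],"claw":0.0},{"offset":[0.015,0,-0.011],"rot":[0,-0.159,0.001],"claw":0.0},{"offset":[0.02,0,-0.014],"rot":[0,-0.211,0.001],"claw":0.0},{"offset":[0.023,0,-0.017],"rot":[0,-0.264,0.001],"claw":0.0},{"offset":[0.026,0,-0.02],"rot":[0,-0.316,0.001],"claw":0.0},{"offset":[0.03,0,-0.023],"rot":[0,-0.368,0.001],"claw":0.0},{"offset":[0.034,0,-0.026],"rot":[0,-0.421,0.001],"claw":0.0},{"offset":[0.038,0,-0.028],"rot":[0,-0.473,0.001],"claw":0.0},{"offset":[0.038,0,-0.028],"rot":[0,-0.473,0.001],"claw":0.0}]'

```text
t: 8.82
eef_pos: [0.5218, 0.1791, 0.1736]
orientation: [0.572, 0.725, -0.238, 0.301]
ft_force: [-1.3, 3.1, 3.0]
grip_width: 0.0181
```

Emit:
step_arm --steps '[{"offset":[0,0,0],"rot":[0,0,0],"claw":0.0},{"offset":[0,0,0],"rot":[0,0,0],"claw":0.0},{"offset":[0,0,0],"rot":[0,0,0],"claw":0.0},{"offset":[0,0,0],"rot":[0,0,0],"claw":0.0},{"offset":[0,0,0],"rot":[0,0,0],"claw":0.0},{"offset":[0,0,0],"rot":[0,0,0],"claw":0.0}]'

```text
t: 9.32
eef_pos: [0.5219, 0.1782, 0.1739]
orientation: [0.573, 0.725, -0.237, 0.3]
ft_force: [-1.3, 5.3, -1.9]
grip_width: 0.0177
```

```bash
python3 - <<'E'
from h import *;import cv2
show()
Rt,pt=tcp_for(*tip(.072,np.deg2rad(45),.005));print(rel(Rt,pt))
s=ctrl.capture("scene");w=ctrl.capture("wrist")
cv2.imwrite("pics/s6.png",cv2.resize(s[110:330,260:520,::-1],None,fx=2.7,fy=2.7,interpolation=cv2.INTER_CUBIC));cv2.imwrite("pics/w6.png",w[:,:,::-1])
E
```

```text
t 9.32 p [0.5219 0.1782 0.1739] q [ 0.573  0.725 -0.237  0.3  ] F [-1.3  5.3 -1.9] w 0.0177 j [ 0.63  0.04  1.75 -0.71  1.69  0.44]
(array([-0.0001,  0.0004, -0.0003]), array([-0.0007, -0.0018, -0.0013]))
```

View pics/s6.png

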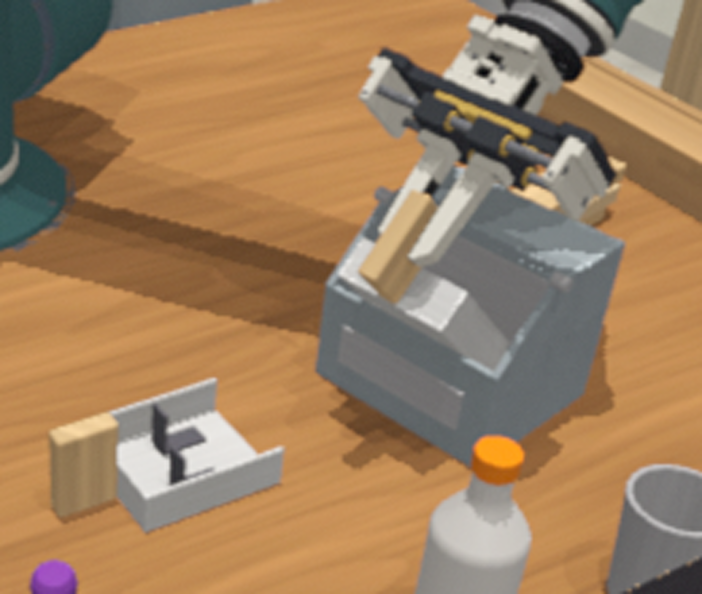

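View pics/w6.png

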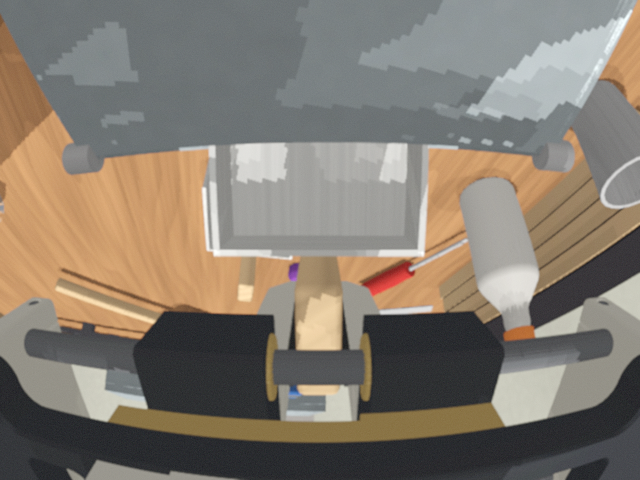

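At 45° neither foot is visible in the part of the scoop I can see, but its front 50 mm is hidden. I hold, with a slight shake and 3° more tip, to be sure they drop.

Emit:
step_arm --steps '[{"offset":[0,0,-0.003],"rot":[0,0,0],"claw":0.0},{"offset":[-0.003,0,-0.003],"rot":[0,-0.02,0],"claw":0.0},{"offset":[0.003,0,-0.003],"rot":[0,-0.05,0],"claw":0.0},{"offset":[-0.002,0,-0.003],"rot":[0,-0.05,0],"claw":0.0},{"offset":[0.003,0,-0.003],"rot":[0,-0.05,0],"claw":0.0},{"offset":[-0.002,0,-0.003],"rot":[0,-0.05,0],"claw":0.0},{"offset":[0.002,0,-0.003],"rot":[0,-0.05,0],"claw":0.0},{"offset":[0,0,-0.003],"rot":[0,-0.05,0],"claw":0.0},{"offset":[0,0,-0.003],"rot":[0,-0.05,0],"claw":0.0},{"offset":[0,0,-0.003],"rot":[0,-0.05,0],"claw":0.0}]'

```text
t: 10.25
eef_pos: [0.5213, 0.1803, 0.176]
orientation: [0.567, 0.717, -0.252, 0.319]
ft_force: [0.0, -0.8, -5.6]
grip_width: 0.0179
```

```bash
python3 - <<'E'
from h import *;import cv2
show()
t=ctrl.capture("top");w=ctrl.capture("wrist")
cv2.imwrite("pics/w7.png",w[:,:,::-1]);cv2.imwrite("pics/t7.png",t[:,:,::-1])
for d in [45,40,35,30,25,20,15]:
    f=(d-15)/30
    a=tip(.055+.017*f,np.deg2rad(d),.008);Rt,pt=tcp_for(*a);o,r=rel(Rt,pt);print(d,o.round(3),r.round(3))
E
```

```text
t 10.25 p [0.5213 0.1803 0.176 ] q [ 0.567  0.717 -0.252  0.319] F [ 0.  -0.8 -5.6] w 0.0179 j [ 0.65  0.06  1.74 -0.75  1.71  0.46]
45 [-0.     0.001 -0.   ] [-0.     0.052 -0.001]
40 [-0.007  0.001  0.007] [-0.     0.139 -0.001]
35 [-0.012  0.001  0.015] [-0.     0.226 -0.001]
30 [-0.017  0.001  0.024] [-0.     0.314 -0.001]
25 [-0.021  0.001  0.033] [-0.     0.401 -0.001]
20 [-0.025  0.001  0.043] [-0.     0.488 -0.001]
15 [-0.027  0.001  0.053] [-0.     0.575 -0.001]
```

View pics/w7.png

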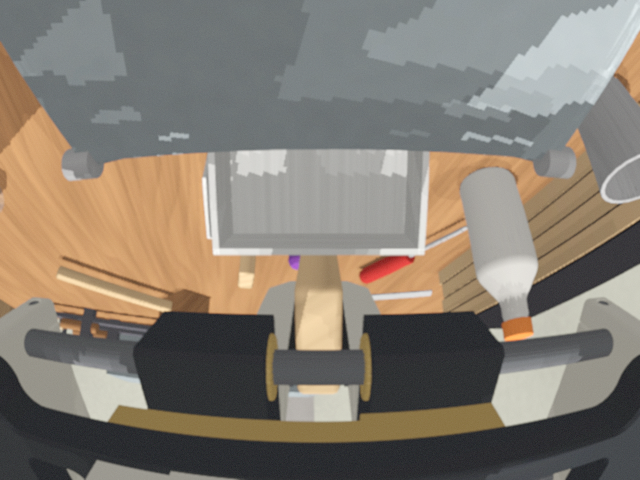

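View pics/t7.png

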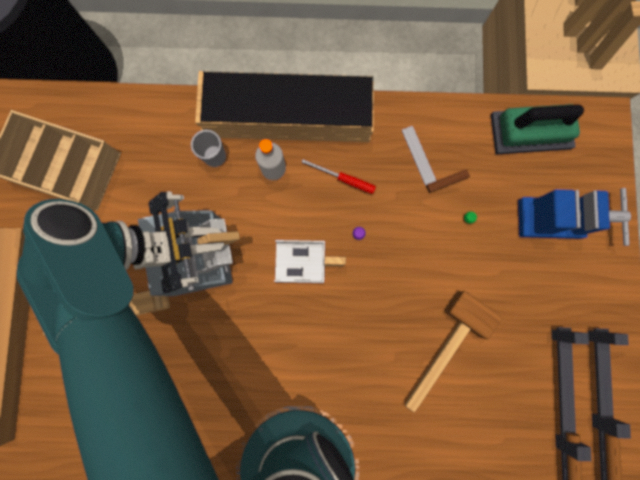

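Next I tilt back to 20° while still holding the flap open, to see the scoop floor.

Emit:
step_arm --steps '[{"offset":[0,0,0],"rot":[0,0.052,0],"claw":0.0},{"offset":[-0.007,0.001,0.007],"rot":[0,0.139,0],"claw":0.0},{"offset":[-0.012,0.001,0.015],"rot":[0,0.226,0],"claw":0.0},{"offset":[-0.017,0.001,0.024],"rot":[0,0.314,0],"claw":0.0},{"offset":[-0.021,0.001,0.033],"rot":[0,0.401,0],"claw":0.0},{"offset":[-0.025,0.001,0.043],"rot":[0,0.488,0],"claw":0.0},{"offset":[-0.025,0.001,0.043],"rot":[0,0.488,0],"claw":0.0}]'

```text
t: 10.93
eef_pos: [0.5344, 0.1309, 0.1673]
orientation: [0.612, 0.772, -0.105, 0.135]
ft_force: [0.0, 0.4, 3.0]
grip_width: 0.018
```

```bash
python3 - <<'E'
from h import *;import cv2
show()
w=ctrl.capture("wrist");s=ctrl.capture("scene")
cv2.imwrite("pics/w8.png",w[:,:,::-1]);cv2.imwrite("pics/s8.png",cv2.resize(s[110:330,260:520,::-1],None,fx=2.7,fy=2.7,interpolation=cv2.INTER_CUBIC))
for d,s_ in [(20,.055),(15,.05),(10,.045),(5,.04),(0,.035),(0,-.02),(0,-.06)]:
    a=tip(s_,np.deg2rad(d),.008);Rt,pt=tcp_for(*a);o,r=rel(Rt,pt);print(d,s_,o.round(3),r.round(3))
E
```

```text
t 10.93 p [0.5344 0.1309 0.1673] q [ 0.612  0.772 -0.105  0.135] F [0.  0.4 3. ] w 0.018 j [ 0.37 -0.11  1.79 -0.34  1.51  0.17]
20 0.055 [-0.001 -0.001  0.001] [ 0.002  0.001 -0.004]
15 0.05 [-0.01  -0.001  0.009] [ 0.002  0.088 -0.004]
10 0.045 [-0.018 -0.001  0.019] [ 0.002  0.176 -0.004]
5 0.04 [-0.025 -0.001  0.03 ] [ 0.002  0.263 -0.003]
0 0.035 [-0.031 -0.001  0.041] [ 0.002  0.35  -0.003]
0 -0.02 [-0.082 -0.001  0.06 ] [ 0.002  0.35  -0.003]
0 -0.06 [-0.12  -0.     0.074] [ 0.002  0.35  -0.003]
```

View pics/w8.png

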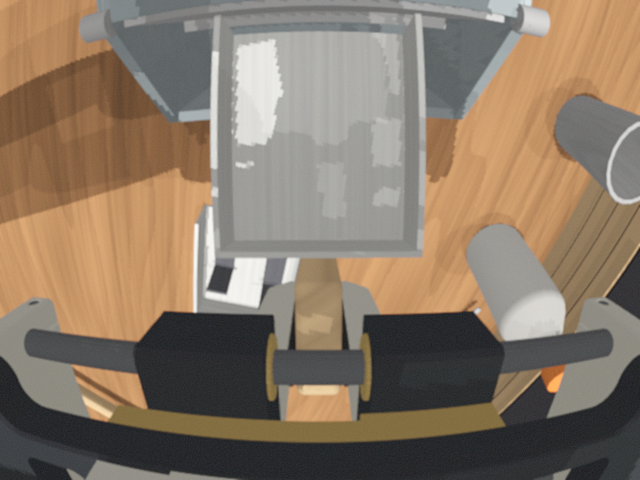

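View pics/s8.png

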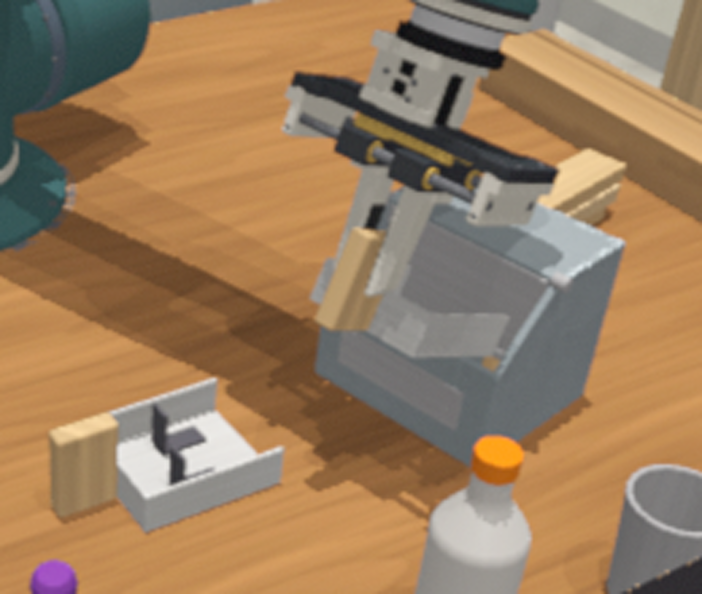

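The scoop floor is empty, but there's a beech-coloured spot at (490,362) in the scene crop, beside the scoop in the mouth. I zoom in.

```bash
python3 - <<'E'
from h import *;import cv2
s=ctrl.capture("scene")
show()
cv2.imwrite("pics/s9.png",cv2.resize(s[200:270,370:480,::-1],None,fx=7,fy=7,interpolation=cv2.INTER_CUBIC))
w=ctrl.capture("wrist");cv2.imwrite("pics/w9.png",cv2.resize(w[0:150,60:560,::-1],None,fx=1.6,fy=1.6,interpolation=cv2.INTER_CUBIC))
E
```

```text
t 11.08 p [0.534  0.1329 0.167 ] q [ 0.611  0.772 -0.107  0.137] F [ 1.  -2.2  4. ] w 0.0178 j [ 0.38 -0.1   1.79 -0.35  1.51  0.18]
```

View pics/s9.png

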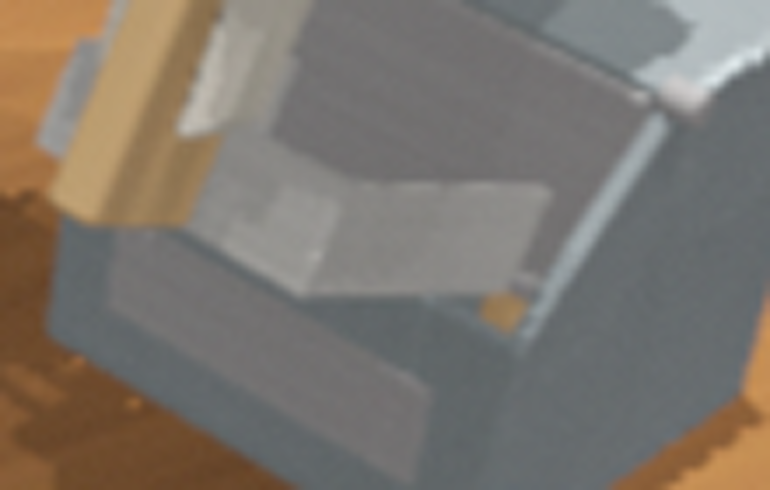

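View pics/w9.png

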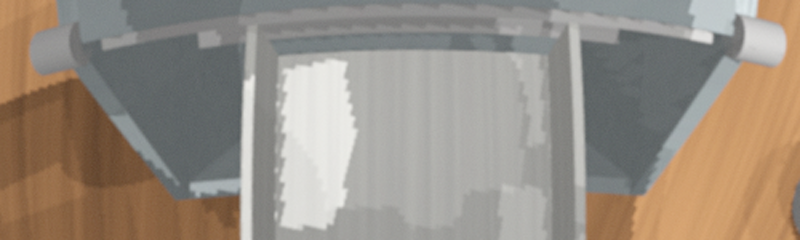

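```bash
python3 - <<'E'
from h import *
i=ctrl.camera_info("scene");Rc=np.array(i["R"]);d=Rc.T@np.linalg.inv(i["intrinsics"])@[441.4,244.3,1];c=-Rc.T@i["t"]
Rh,ph=frame(HO)
for z in (.01,.03,.05,.07,.08,.09,.1):
    X=c+d*(z-c[2])/d[2];print(z,(Rh.inv().apply(X-ph)*1000).round(1))
show();s=ctrl.sense();print(s["wrist_torque"])
E
```

```text
0.01 [ 37.5 -14.3  10. ]
0.03 [ 12.4 -28.4  30. ]
0.05 [-12.6 -42.5  50. ]
0.07 [-37.7 -56.6  70. ]
0.08 [-50.2 -63.7  80. ]
0.09 [-62.8 -70.7  90. ]
0.1 [-75.3 -77.7 100. ]
t 11.13 p [0.5338 0.1335 0.1667] q [ 0.611  0.772 -0.107  0.137] F [ 1.5 -1.4  4.2] w 0.0182 j [ 0.38 -0.1   1.79 -0.35  1.51  0.18]
[-0.10895948 -0.28855241  0.08793209]
```

The ray reaches the hopper floor around hopper (20,-25,25) mm, so that is a foot lying inside. There's an unexpected upward force of about 7 N, so the scoop may be resting on the edge. I raise it a little and check.

Emit:
step_arm --steps '[{"offset":[-0.002,0,-0.003],"rot":[0,0,0],"claw":0.0},{"offset":[-0.002,0,-0.005],"rot":[0,0,0],"claw":0.0},{"offset":[-0.002,0,-0.005],"rot":[0,0,0],"claw":0.0}]'

```text
t: 11.38
eef_pos: [0.5334, 0.1338, 0.1712]
orientation: [0.61, 0.773, -0.108, 0.136]
ft_force: [0.6, -2.9, -2.8]
grip_width: 0.0175
```

```bash
python3 - <<'E'
from h import *;import cv2
s=ctrl.capture("scene")
show()
cv2.imwrite("pics/s10.png",cv2.resize(s[190:270,350:490,::-1],None,fx=5.5,fy=5.5,interpolation=cv2.INTER_CUBIC))
w=ctrl.capture("wrist");cv2.imwrite("pics/w10.png",w[:,:,::-1])
for d,s_ in [(20,.055),(15,.05),(10,.045),(5,.04),(0,.035),(0,-.02),(0,-.06)]:
    a=tip(s_,np.deg2rad(d),.012);Rt,pt=tcp_for(*a);o,r=rel(Rt,pt);print(d,s_,o.round(3),r.round(3))
E
```

```text
t 11.43 p [0.5334 0.1337 0.1711] q [ 0.61   0.773 -0.108  0.136] F [ 0.2 -1.8 -1.9] w 0.018 j [ 0.38 -0.11  1.78 -0.35  1.52  0.17]
20 0.055 [-0.001 -0.     0.001] [-0.  0.  0.]
15 0.05 [-0.01  -0.     0.009] [-0.     0.088  0.   ]
10 0.045 [-0.019 -0.     0.019] [-0.     0.175  0.   ]
5 0.04 [-0.026 -0.     0.03 ] [-0.     0.262  0.   ]
0 0.035 [-0.032 -0.     0.042] [-0.     0.349  0.   ]
0 -0.02 [-0.084 -0.     0.06 ] [-0.     0.349  0.   ]
0 -0.06 [-0.122 -0.     0.074] [-0.     0.349  0.   ]
```

View pics/s10.png

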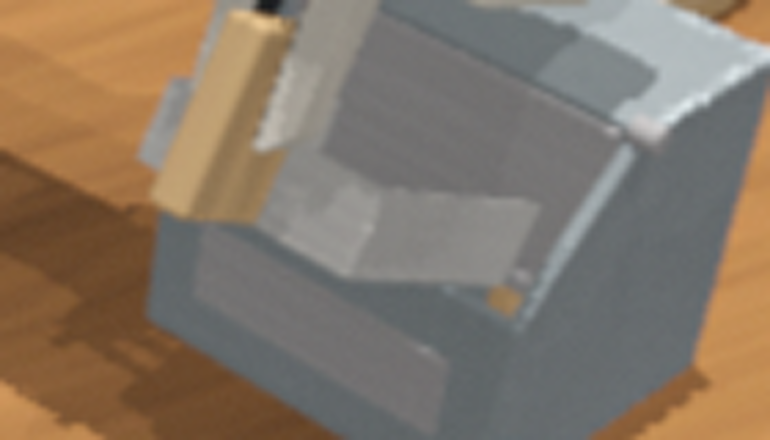

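View pics/w10.png

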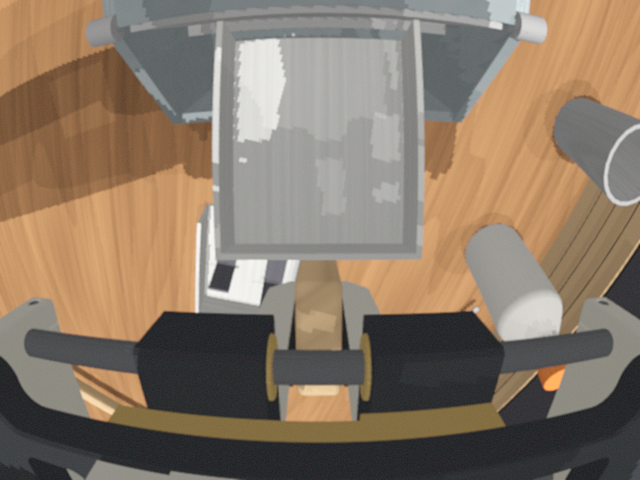

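Contact is gone, so it was the front edge. The nose has drooped a few degrees in the grip, which I allow for on the way out. The foot spot stayed put, so it is inside. Drawing out.

Emit:
step_arm --steps '[{"offset":[-0.01,0,0.005],"rot":[0,0.088,0],"claw":0.0},{"offset":[-0.019,0,0.014],"rot":[0,0.19,0],"claw":0.0},{"offset":[-0.026,0,0.024],"rot":[0,0.28,0],"claw":0.0},{"offset":[-0.032,0,0.034],"rot":[0,0.37,0],"claw":0.0},{"offset":[-0.046,0,0.038],"rot":[0,0.42,0],"claw":0.0},{"offset":[-0.065,0,0.045],"rot":[0,0.42,0],"claw":0.0},{"offset":[-0.084,0,0.052],"rot":[0,0.42,0],"claw":0.0},{"offset":[-0.103,0,0.059],"rot":[0,0.42,0],"claw":0.0},{"offset":[-0.122,0,0.066],"rot":[0,0.42,0],"claw":0.0},{"offset":[-0.122,0,0.066],"rot":[0,0.42,0],"claw":0.0}]'

```text
t: 12.32
eef_pos: [0.5657, -0.0026, 0.1505]
orientation: [0.62, 0.784, 0.022, -0.028]
ft_force: [0.6, 0.2, -3.3]
grip_width: 0.0182
```

```bash
python3 - <<'E'
from h import *;import cv2
s=ctrl.capture("scene")
show()
cv2.imwrite("pics/s11.png",cv2.resize(s[110:330,260:520,::-1],None,fx=2.7,fy=2.7,interpolation=cv2.INTER_CUBIC))
w=ctrl.capture("wrist");cv2.imwrite("pics/w11.png",w[:,:,::-1])
E
```

```text
t 12.37 p [ 0.5654 -0.0012  0.1505] q [ 0.62   0.784  0.022 -0.028] F [ 0.1  0.1 -3.4] w 0.0179 j [-0.08 -0.08  1.77  0.07  1.48 -0.32]
```

View pics/s11.png

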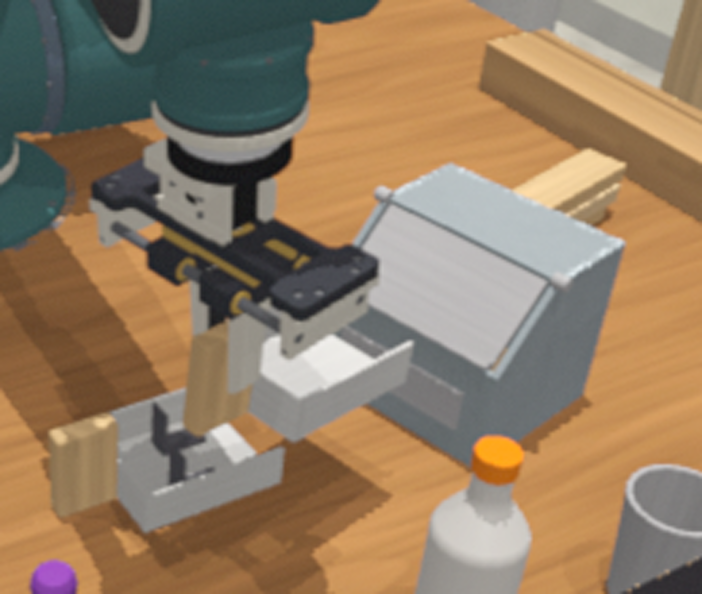

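View pics/w11.png

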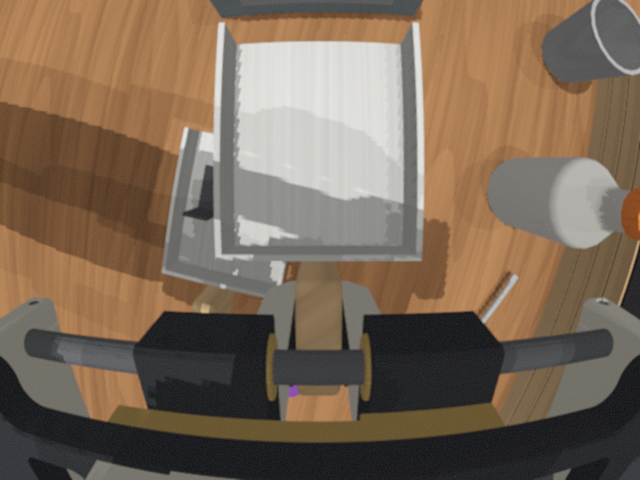

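The flap is shut and the scoop empty. I estimate its droop in the grip from the wrist views.

```bash
python3 - <<'E'
from h import *
i=ctrl.camera_info("wrist");s=ctrl.sense()
Rc=np.array(i["R"]);K=np.array(i["intrinsics"]);R0=Ro.from_quat(s["orientation"])
Rct=Rc@R0.as_matrix();tct=Rc@s["eef_pos"]+i["t"]   # tool->cam fixed
P=np.array([(60,48.5,34),(60,-48.5,34),(60,47,3),(60,-47,3),(-60,50,34),(-60,-50,34)])/1000.
def res(v,q):
    Rs=Ro.from_matrix(np.diag([1.,-1,-1]))*Ro.from_euler('y',v[2])
    X=Rs.apply(P-[-.085,0,.052])+[v[0],v[3],v[1]-.011]
    c=X@Rct.T+tct;r=np.hypot(c[:,0],c[:,1]);th=np.arctan2(r,c[:,2])
    u=K[:2,2]+K[0,0]*(th/r)[:,None]*c[:,:2];return (u-q).ravel()
for q in ([(213,2),(423,2),(230,18),(407,17),(213,253),(425,252)],[(219,24),(417,24),(237,42),(402,42),(215,260),(422,259)]):
    f=least_squares(res,[0,0,0,0],args=(np.array(q,float),));print("dx dz(tool) mm",(f.x[[0,1,3]]*1000).round(1),"pitch deg",np.rad2deg(f.x[2]).round(2),"cost",f.cost.round(1),res(f.x,np.array(q,float)).round(1))
E
```

```text
dx dz(tool) mm [-1.5  0.7 -0.1] pitch deg -0.31 cost 10.1 [-0.8 -1.6  1.6 -1.8  0.3  1.4 -0.6  2.2  1.1 -0.4 -1.7  0.4]
dx dz(tool) mm [-4.5  1.2 -0.1] pitch deg 6.18 cost 11.5 [ 1.9 -1.9 -0.8 -2.1 -0.5  0.8 -1.5  0.6  1.8  0.8 -1.1  1.5]
```

Relative to the original grasp, the scoop has pitched 6.5° nose-down in the jaws. I'll tilt the tool 6.5° back when placing. The original spot is clear, so it goes back there.

```bash
python3 - <<'E'
from h import *
Rt=Ro.from_euler('z',82.4,degrees=True)*Ro.from_euler('y',-6.5,degrees=True)*Ro.from_matrix(np.diag([1.,-1,-1]))
for p in [(.5665,-.02,.165),(.5675,-.345,.165),(.5675,-.345,.1)]: print(p,rel(Rt,np.array(p)))
E
```

```text
(0.5665, -0.02, 0.165) (array([-0.0183, -0.0033, -0.0158]), array([-0.0338,  0.0415,  0.3633]))
(0.5675, -0.345, 0.165) (array([-0.334 , -0.0771, -0.0384]), array([-0.0338,  0.0415,  0.3633]))
(0.5675, -0.345, 0.1) (array([-0.3387, -0.0771,  0.0264]), array([-0.0338,  0.0415,  0.3633]))
```

Emit:
step_arm --steps '[{"offset":[-0.01,-0.002,-0.008],"rot":[-0.001,0.002,0.01],"claw":0.0},{"offset":[-0.03,-0.006,-0.018],"rot":[-0.003,0.004,0.03],"claw":0.0},{"offset":[-0.056,-0.012,-0.022],"rot":[-0.006,0.007,0.06],"claw":0.0},{"offset":[-0.086,-0.019,-0.023],"rot":[-0.009,0.011,0.094],"claw":0.0},{"offset":[-0.116,-0.026,-0.025],"rot":[-0.012,0.015,0.126],"claw":0.0},{"offset":[-0.146,-0.033,-0.027],"rot":[-0.015,0.018,0.158],"claw":0.0},{"offset":[-0.176,-0.04,-0.028],"rot":[-0.018,0.022,0.191],"claw":0.0},{"offset":[-0.206,-0.047,-0.03],"rot":[-0.021,0.026,0.224],"claw":0.0},{"offset":[-0.236,-0.054,-0.032],"rot":[-0.024,0.03,0.257],"claw":0.0},{"offset":[-0.262,-0.06,-0.033],"rot":[-0.027,0.033,0.285],"claw":0.0}]'

```text
t: 13.25
eef_pos: [0.5678, -0.2721, 0.1659]
orientation: [0.725, 0.687, 0.039, -0.035]
ft_force: [-0.7, 0.7, -2.3]
grip_width: 0.0174
```

```bash
python3 - <<'E'
from h import *
show()
Rt=Ro.from_euler('z',82.4,degrees=True)*Ro.from_euler('y',-6.5,degrees=True)*Ro.from_matrix(np.diag([1.,-1,-1]))
for p in [(.5675,-.345,.15),(.5675,-.345,.08),(.5675,-.345,.05)]: print(p,rel(Rt,np.array(p)))
E
```

```text
t 13.25 p [ 0.5678 -0.2721  0.1659] q [ 0.725  0.687  0.039 -0.035] F [-0.7  0.7 -2.3] w 0.0174 j [-0.53  0.07  1.6   0.09  1.53 -0.48]
(0.5675, -0.345, 0.15) (array([-0.074 ,  0.0036,  0.0082]), array([-0.0055,  0.0086,  0.0779]))
(0.5675, -0.345, 0.08) (array([-0.0814,  0.0034,  0.0778]), array([-0.0055,  0.0086,  0.0779]))
(0.5675, -0.345, 0.05) (array([-0.0845,  0.0033,  0.1076]), array([-0.0055,  0.0086,  0.0779]))
```

Emit:
step_arm --steps '[{"offset":[-0.025,0.001,0.002],"rot":[-0.002,0.003,0.026],"claw":0.0},{"offset":[-0.046,0.002,0.004],"rot":[-0.004,0.006,0.05],"claw":0.0},{"offset":[-0.062,0.003,0.008],"rot":[-0.0055,0.0086,0.07],"claw":0.0},{"offset":[-0.072,0.0036,0.014],"rot":[-0.0055,0.0086,0.078],"claw":0.0},{"offset":[-0.075,0.0036,0.025],"rot":[-0.0055,0.0086,0.078],"claw":0.0},{"offset":[-0.077,0.0036,0.04],"rot":[-0.0055,0.0086,0.078],"claw":0.0},{"offset":[-0.079,0.0035,0.055],"rot":[-0.0055,0.0086,0.078],"claw":0.0},{"offset":[-0.081,0.0034,0.07],"rot":[-0.0055,0.0086,0.078],"claw":0.0},{"offset":[-0.0814,0.0034,0.078],"rot":[-0.0055,0.0086,0.078],"claw":0.0},{"offset":[-0.0814,0.0034,0.078],"rot":[-0.0055,0.0086,0.078],"claw":0.0}]'

```text
t: 14.08
eef_pos: [0.5669, -0.3423, 0.0763]
orientation: [0.75, 0.658, 0.042, -0.039]
ft_force: [-0.1, -0.7, -3.4]
grip_width: 0.0184
```

```bash
python3 - <<'E'
from h import *;import cv2
s=ctrl.capture("scene")
show()
cv2.imwrite("pics/s12.png",cv2.resize(s[250:420,100:320,::-1],None,fx=3.5,fy=3.5,interpolation=cv2.INTER_CUBIC))
E
```

```text
t 14.13 p [ 0.5673 -0.3428  0.078 ] q [ 0.751  0.658  0.042 -0.038] F [-0.4  0.8 -2.6] w 0.0181 j [-0.63  0.2   1.6   0.1   1.4  -0.52]
```

View pics/s12.png

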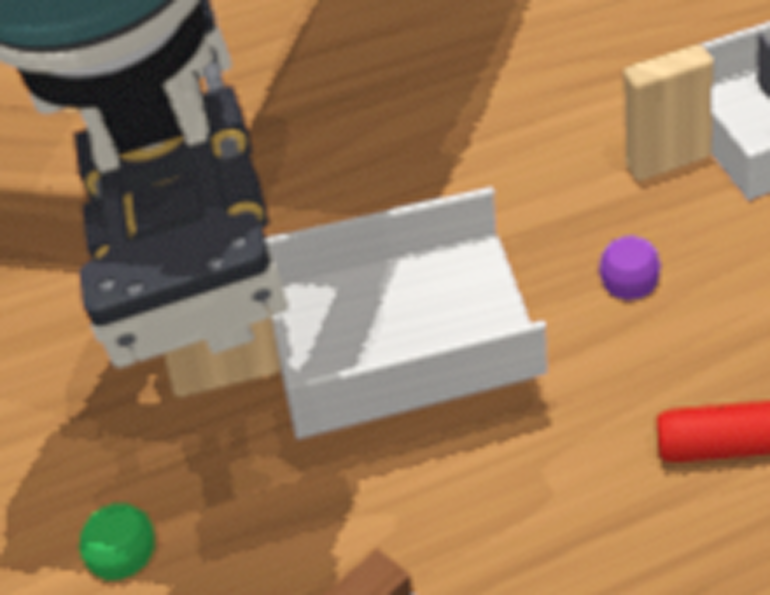

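The scoop is level and the spot is clear. Lowering slowly.

Emit:
step_arm --steps '[{"offset":[-0.001,0,0.008],"rot":[0,0,0],"claw":0.0},{"offset":[-0.002,0,0.018],"rot":[0,0,0],"claw":0.0},{"offset":[-0.003,0,0.026],"rot":[0,0,0],"claw":0.0},{"offset":[-0.0035,0,0.031],"rot":[0,0,0],"claw":0.0},{"offset":[-0.0037,0,0.033],"rot":[0,0,0],"claw":0.0},{"offset":[-0.0037,0,0.033],"rot":[0,0,0],"claw":0.0},{"offset":[-0.0037,0,0.033],"rot":[0,0,0],"claw":0.0}]'

```text
t: 14.72
eef_pos: [0.5677, -0.3436, 0.0462]
orientation: [0.751, 0.658, 0.042, -0.037]
ft_force: [-0.6, 0.0, -3.7]
grip_width: 0.0178
```

Emit:
step_arm --steps '[{"offset":[0,0,0.001],"rot":[0,0,0],"claw":0.0},{"offset":[0,0,0.002],"rot":[0,0,0],"claw":0.0},{"offset":[0,0,0.002],"rot":[0,0,0],"claw":0.0}]'

```text
t: 14.97
eef_pos: [0.5677, -0.3433, 0.0441]
orientation: [0.751, 0.658, 0.042, -0.037]
ft_force: [-0.4, -0.8, -2.6]
grip_width: 0.0178
```

Emit:
step_arm --steps '[{"offset":[0,0,0.001],"rot":[0,0,0],"claw":0.0},{"offset":[0,0,0.001],"rot":[0,0,0],"claw":0.0},{"offset":[0,0,0.001],"rot":[0,0,0],"claw":0.0}]'

```text
t: 15.22
eef_pos: [0.5676, -0.3432, 0.043]
orientation: [0.751, 0.658, 0.042, -0.038]
ft_force: [-0.5, 0.4, -2.8]
grip_width: 0.018
```

Emit:
step_arm --steps '[{"offset":[0,0,0.001],"rot":[0,0,0],"claw":0.0},{"offset":[0,0,0.001],"rot":[0,0,0],"claw":0.0},{"offset":[0,0,0.001],"rot":[0,0,0],"claw":0.0}]'

```text
t: 15.47
eef_pos: [0.5678, -0.3431, 0.0423]
orientation: [0.751, 0.658, 0.043, -0.037]
ft_force: [-0.6, -1.0, -0.6]
grip_width: 0.0176
```

Emit:
step_arm --steps '[{"offset":[0,0,0.001],"rot":[0,0,0],"claw":0.0},{"offset":[0,0,0.001],"rot":[0,0,0],"claw":0.0},{"offset":[0,0,0.001],"rot":[0,0,0],"claw":0.0}]'

```text
t: 15.72
eef_pos: [0.5678, -0.343, 0.0412]
orientation: [0.751, 0.658, 0.043, -0.037]
ft_force: [0.6, -1.1, 0.7]
grip_width: 0.0175
```

```bash
python3 - <<'E'
from h import *;import cv2
s=ctrl.capture("scene")
show();print(ctrl.sense()["wrist_torque"])
cv2.imwrite("pics/s13.png",cv2.resize(s[270:400,120:280,::-1],None,fx=4.5,fy=4.5,interpolation=cv2.INTER_CUBIC))
E
```

```text
t 15.77 p [ 0.5677 -0.343   0.0412] q [ 0.751  0.658  0.043 -0.037] F [-1.  -1.3  0.4] w 0.0181 j [-0.63  0.23  1.63  0.1   1.34 -0.52]
[ 0.06515336 -0.18002065 -0.0495769 ]
```

View pics/s13.png

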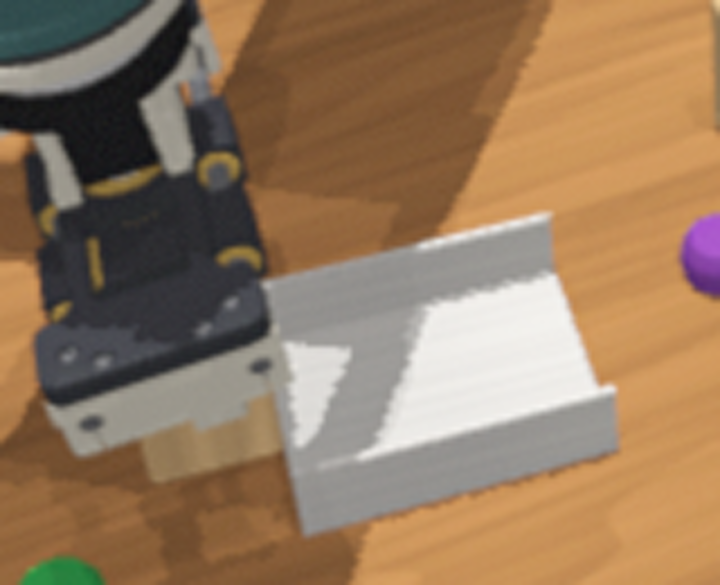

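The scoop rests on the bench, its weight off the wrist. Releasing and backing straight out.

Emit:
step_arm --steps '[{"offset":[0,0,0],"rot":[0,0,0],"claw":0.025},{"offset":[0,0,0],"rot":[0,0,0],"claw":0.05},{"offset":[0,0,0],"rot":[0,0,0],"claw":0.08},{"offset":[0,0,0],"rot":[0,0,0],"claw":0.085},{"offset":[0,0,0],"rot":[0,0,0],"claw":0.085},{"offset":[0,0,0],"rot":[0,0,0],"claw":0.085},{"offset":[0,0,0],"rot":[0,0,0],"claw":0.085},{"offset":[0,0,0],"rot":[0,0,0],"claw":0.085}]'

```text
t: 16.43
eef_pos: [0.5677, -0.3429, 0.041]
orientation: [0.751, 0.658, 0.042, -0.038]
ft_force: [0.7, -0.0, 0.1]
grip_width: 0.0664
```

Emit:
step_arm --steps '[{"offset":[0,0,-0.01],"rot":[0,0,0],"claw":0.085},{"offset":[0,0,-0.03],"rot":[0,0,0],"claw":0.085},{"offset":[0,0,-0.055],"rot":[0,0,0],"claw":0.085},{"offset":[0,0,-0.085],"rot":[0,0,0],"claw":0.085},{"offset":[0,0,-0.115],"rot":[0,0,0],"claw":0.085},{"offset":[-0.03,0,-0.14],"rot":[0,0,0],"claw":0.085},{"offset":[-0.06,0,-0.16],"rot":[0,0,0],"claw":0.085},{"offset":[-0.1,0,-0.17],"rot":[0,0,0],"claw":0.085},{"offset":[-0.13,0,-0.17],"rot":[0,0,0],"claw":0.085},{"offset":[-0.13,0,-0.17],"rot":[0,0,0],"claw":0.085}]'

```text
t: 17.27
eef_pos: [0.5467, -0.4948, 0.1953]
orientation: [0.752, 0.657, 0.042, -0.037]
ft_force: [-0.1, 0.6, -1.5]
grip_width: 0.0849
```

```bash
python3 - <<'E'
from h import *;import cv2
s=ctrl.capture("scene");t=ctrl.capture("top")
show()
cv2.imwrite("pics/s14.png",s[:,:,::-1]);cv2.imwrite("pics/t14.png",t[:,:,::-1])
E
```

```text
t 17.37 p [ 0.5478 -0.4909  0.1952] q [ 0.751  0.658  0.043 -0.038] F [0.7 0.5 0.2] w 0.0849 j [-0.8   0.3   1.28  0.09  1.63 -0.67]
```

View pics/s14.png

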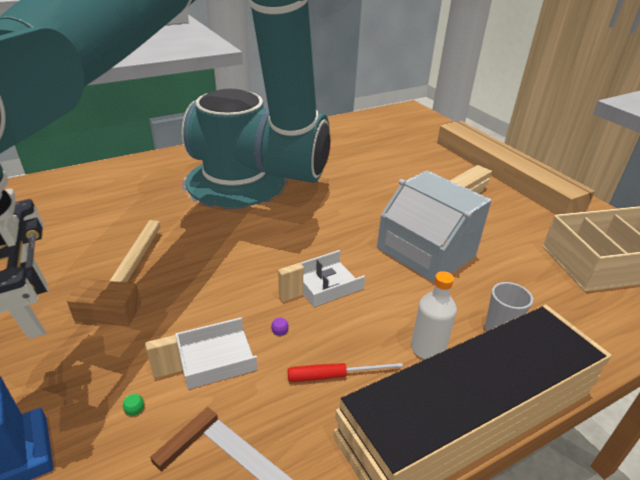

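View pics/t14.png

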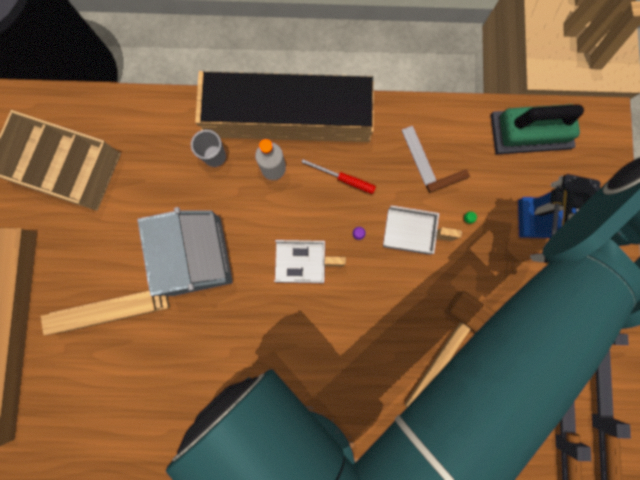

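The empty scoop stands upright at top (411,230). The flap is shut, the feet are nowhere on the bench and the look-alikes and twin are where they were. The arm is free, with wrist force about 0. Handing in.

```bash
python3 -c "
from station import ctrl
print(ctrl.finish_job())"
```

```text
the job is handed in; nothing more can be done
None
```

The job is done and handed in at about 17 s. I picked the scoop with the two beech feet up by its grip, pushed the flap in with its open end and tipped it to about 48° so both feet slid in. I then drew it out so the flap shut, and set the empty scoop upright at its original place and let go.

**Final pictures:** the scoop is empty and upright, the flap is shut, and there are no beech feet on the bench. The twin scoop and the green and purple look-alikes have not moved, and the wrist force is near zero.

**What the checks did not settle:**
- **Feet inside:** I saw only one foot directly, on the hopper floor through the mouth. That the second is inside follows from the empty scoop and the clear bench.
- **Contact with the hopper:** the scoop's underside rested on the hopper's front edge with about 7 N, which pitched the scoop about 6.5° nose-down in the jaws. I tilted the tool to match when setting it down, so it landed level.

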